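# Find the filter module that clears the rack height gauge

## Robot

A 6-joint arm with a two-finger parallel gripper is mounted at the origin on the work surface. World frame = base frame: x ahead of the robot, y to its left, z up, the work surface at z = 0. Lengths are in mm, angles in degrees, forces in N, time in s.
With the tool pointing down it reaches from about 325 to 750 mm from the base axis. Payload 7.6 kg.
Tool frame: the origin (TCP) lies midway between the tips of the shut fingers; the grasp point (between the pads) lies 19 mm behind it; z points along the fingers, y is the line along which they close (so a half turn about z gives the same grasp; the last joint's range is limited). The gripper opens to 85 mm and grips with 20 to 120 N. Pads are 22 mm wide; open, the fingers measure 114 mm over their backs; the gripper's body (76 mm by 85 mm) begins 54 mm behind the grasp point. The pads swing forward as they close: fully open they stand 13 mm farther back than shut.
Start: joints at [62.722, 2.991, 80.254, -0, 96.75, -4.028], TCP at [207.232, 482.391, 231.323] pointing down, gripper open.
Joint ranges: [-166.34, 166.34], [-52.06, 124.39], [6.96, 135.62], [-60.46, 240.46], [14.63, 156.25], [-167.68, 167.68]. Speed limits (degrees/s): [147.25, 147.25, 172.46, 180, 180, 180].

## Interface

Orientations are given as [roll, pitch, yaw] about the fixed x, y, z axes, in that order (R = Rz(yaw) Ry(pitch) Rx(roll)).
In Python, from station import env gives the robot as it stands.
- The arm moves only by the tool drive_tool, never from a script. Its argument "rows" is text: rows parted by semicolons, each of 7 numbers parted by spaces: the shift along the tool's x, y, z in m, then the turn, a rotation vector about the tool's x, y, z in degrees, then the opening, from -1 (shut) to 1 (fully open), so that 0 is half open. A call has 1 to 12 rows; each row shifts and turns the commanded pose from where the row before left it, along the tool's axes as they then stand; what a row does not reach is not made up. A row lasts 1/8 s, in which the tool goes at most 62.5 mm and 10.7 degrees, less where a joint would pass 70% of its speed; a pose out of reach is approached as far as the arm can. A call with a gripper value outside its range is refused whole. The fingers move at their own pace and stop on an object; "squeeze" is the grip in N (left out, the last holds). Time passes only in rows, so rows that do not move let the fingers close. It gives the time, the measured TCP pose, the force, the opening and the grip force at its end, in the units of the state.
- env.state(): the state, without advancing time (a new reading comes with each control period).
- env.read_camera(name): name is "scene" or "top" or "wrist"; returns a dict with "img" (420x560x3 uint8, blue, green, red), "range_z" (420x560 float32, mm along the optical axis (not along the pixel's ray), 0 where there is no reading), "vfov" (degrees; the focal length in pixels is half the picture's height over the tangent of half this angle, whatever the lens; pixels are square), "cx", "cy" (the principal point, pixels), "xyz" and "orientation" of the camera in the world; the wrist camera has in their place "tool_from_camera" (4x4, takes a point from camera to tool coordinates, whose origin is the TCP and whose axes are the flange's). Camera axes: x right, y down, z forward; pixel columns grow to the right and rows downward; lengths in mm; the calibration is good to about 2 mm. The wrist camera is an equidistant fisheye: a pixel r from the principal point sees the ray r / f radians off the axis. A picture is of the moment at which its call begins: read the wrist's pose just before it.
- env.close_job(): hands the job in; it is judged then, once.
The state is a dict: "clock": time; "q": joint angles; "dq": joint speeds; "tau": joint torques, N m; "position": TCP position; "orientation": TCP orientation; "force": force on the tool from outside, world axes, zero at the start; "wrist_torque": the same for the moment, N m; "gripper_width": finger opening in mm; "grasp_force": force on a finger pad.
Only numpy, scipy, OpenCV 4.12 (cv2) and the standard library are available. Lean on these libraries where they do the work, as an engineer would, in place of code of your own. Each camera call takes 0.05 s, during which the arm holds its last target. There are 200 camera calls.

## Task

Only one of the three grey filter modules is low enough for the rack: find it by gently pushing them, flat on the bench, one at a time under the gauge bar. When one slips under, take it from the other side and draw it right out until it stands wholly clear beyond the bar; any module that catches must be drawn back and left standing wholly clear on the robot's side. Never lift a module over the bar or take it round the ends, and leave the other things on the bench alone.

Things in the scene. Friction and masses are not known exactly. Their poses are not given: they have to be found in the camera images.
- gauge: height gauge fixed to the bench: a flat aluminium bar, 20 mm deep (x) and 470 mm long (y), its underside 71 mm and its top 81 mm above the bench, carried at both ends by wooden posts (inner faces at y = +-205 mm). Origin: on the bench under the middle of the bar; x points away from the robot's side, across the bar, y along the bar
- module_a: one of three look-alike grey filter modules: block 110 (x, across the gauge bar) x 54 (y) x 55 mm tall, about 0.4 kg, origin at the centre of its underside. A captive brass can, 36 mm across, stands in the middle of its top; can top 69 mm above the bench on one module of the three, 73 mm on the two others: which varies. All alike else
- module_b: one of three look-alike grey filter modules: block 110 (x, across the gauge bar) x 54 (y) x 55 mm tall, about 0.4 kg, origin at the centre of its underside. A captive brass can, 36 mm across, stands in the middle of its top; a can too tall stops dead, middle about 28 mm short of the bar's; a good one meets only bench friction on its slippery sole (1 to 5 N, over 10 N if pressed down). Heights: see module_a
- module_c: one of three look-alike grey filter modules: block 110 (x, across the gauge bar) x 54 (y) x 55 mm tall, about 0.4 kg, origin at the centre of its underside. A captive brass can, 36 mm across, stands in the middle of its top; grip a module across its 54 mm sides near either end, where nothing stands above 55 mm. Heights: see module_a
- handheld: bystander: black handheld radio standing upright, 34 x 58 x 115 mm with a 90 mm antenna; origin at the centre of its foot
- mug: bystander: blue mug, 80 mm across, 90 mm tall; origin at the centre of its foot
- screwdriver: bystander: screwdriver with a red handle, about 200 mm long, lying to the left of the modules; origin under its middle

How it is judged:
By the outcome, as a careful person would: the job done as asked, in the order asked, and still so for the second after the job is handed in, with the robot touching nothing.
It also fails if it takes over 72 s, if anything falls off the work surface, if the arm or the gripper's body presses on something with over 40 N, if the wrist force passes 120 N, or if a joint passes its speed limit or range.

## Working session

There is one attempt and no reset: what is moved stays moved. The work goes in short steps, Python scripts to look and compute and a tool call to move; the robot and the scene stay as the last step left them, time stands still between calls to the robot, and variables do not carry over. Pictures are saved under pics/ and viewed, at most 10 in all, crops included, and the job is handed in when it is done.

Besides the shell and the picture viewer there is one more tool, called after ">>>" in YAML: its name, and indented under it one key for each argument. drive_tool: Moves the arm, as the interface text tells. Its arguments: {"type":"object","properties":{"rows":{"type":"string"},"squeeze":{"type":"number"}},"required":["rows"]}

```bash
ls; mkdir -p pics
cat > h.py <<'E'
import numpy as np, cv2
from scipy.spatial.transform import Rotation as R
from station import env
def cloud(name):
    d=env.read_camera(name); im=d["img"]; z=d["range_z"]; h,w=z.shape
    f=h/2/np.tan(np.radians(d["vfov"])/2)
    v,u=np.mgrid[:h,:w]
    p=np.stack([(u-d["cx"])/f*z,(v-d["cy"])/f*z,z],-1)
    M=R.from_euler('xyz',d["orientation"],degrees=True).as_matrix()
    P=p@M.T+np.array(d["xyz"]); P[z==0]=np.nan
    return im,P
E
python3 - <<'E'
from h import *
print(env.state())
for n in("top","scene"):
    im,P=cloud(n); cv2.imwrite(f"pics/{n}0.png",im); np.save(f"/tmp/{n}.npy",P)
    d=env.read_camera(n); print(n,d["xyz"],d["orientation"],d["vfov"])
E
```

```text
pics
{'clock': 0.0, 'q': array([ 6.27205651e+01,  3.02586055e+00,  8.03137082e+01, -3.25920892e-03,
        9.67503589e+01, -4.02774655e+00]), 'dq': array([ 0.05510636,  0.03929226,  0.00289761,  0.00464318,  0.00977288,
       -0.02635202]), 'tau': array([ 7.33768011e-04, -3.81665111e+01, -3.60190809e+01, -1.06842526e-05,
        6.15258585e-03, -1.52732918e-05]), 'position': array([207.10458257, 482.08642706, 230.47877473]), 'orientation': array([-1.79910067e+02, -3.08725298e-03,  1.56747929e+02]), 'force': array([0.20900238, 0.10324568, 0.48167178]), 'wrist_torque': array([-0.03046655,  0.04021838,  0.00579418]), 'grasp_force': 0.0, 'gripper_width': 85.18766251976948}
top [ 428.40216397  -12.45778029 1367.87947601] [-175.62204766   -0.49891377  -89.2703378 ] 44.078138310157826
scene [1126.94827046 -201.13028481 1041.99882822] [-148.53228936   -0.192903     72.32234749] 46.69634476030629
```

View pics/top0.png

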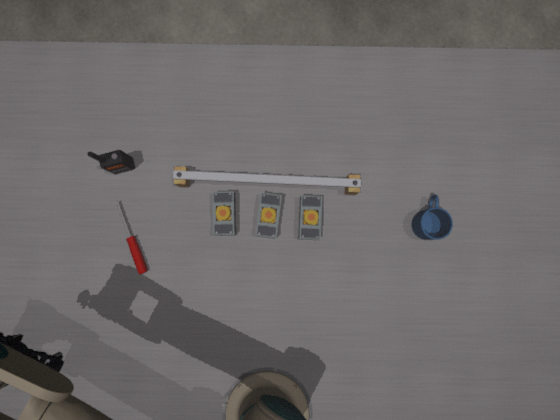

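View pics/scene0.png

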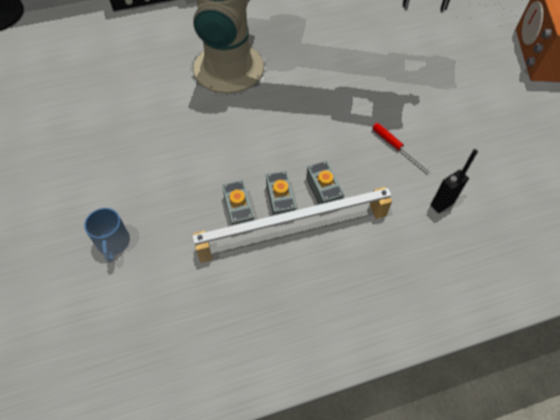

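The top view shows the bar running from (180,175) to (354,183). The three modules sit on the robot's side at (223,213), (268,215) and (311,217). The screwdriver, handheld and mug are off to the sides.

```bash
cat >> h.py <<'E'
def rect(Q):
    (c,s,a)=cv2.minAreaRect(Q[:,:2].astype(np.float32)); b=cv2.boxPoints((c,s,a))
    e=b[1]-b[0]; g=b[2]-b[1]; l=e if np.hypot(*e)>np.hypot(*g) else g
    return np.round(c,1),np.round(sorted(s),1),round(float(np.degrees(np.arctan2(l[1],l[0]))%180),1)
E
python3 - <<'E'
from h import *
im=cv2.imread("pics/top0.png")
P=np.load("/tmp/top.npy"); Z=P[...,2]
def blobs(P,lo,hi,xr=(330,800),yr=(-420,420),mn=60):
    Z=P[...,2]; m=((Z>lo)&(Z<hi)&(P[...,0]>xr[0])&(P[...,0]<xr[1])&(abs(P[...,1])<yr[1])).astype(np.uint8)
    n,L,s,c=cv2.connectedComponentsWithStats(m)
    for i in range(1,n):
        if s[i,4]>mn: Q=P[L==i]; print(s[i,4],np.round(c[i]),rect(Q),np.round(np.median(Q,0),1))
print("bench",np.nanmedian(Z[250:300,200:400]))
print("all");blobs(P,25,250)
print("tops");blobs(P,45,61)
print("cans");blobs(P,62,78)
# cans precise
for (u,v) in[(223,213),(268,215),(311,217)]:
    print(np.round(np.nanmedian(P[v-4:v+5,u-4:u+5].reshape(-1,3),0),2), np.nanstd(Z[v-4:v+5,u-4:u+5]))
S=np.load("/tmp/scene.npy")
for (u,v) in[(326,177),(281,187),(237,197)]:
    print(np.round(np.nanmedian(S[v-3:v+4,u-4:u+5].reshape(-1,3),0),2))
b=P[(Z>74)&(Z<90)&(P[...,0]>480)&(P[...,0]<640)&(abs(P[...,1])<300)]; print("bar",rect(b),np.median(b,0))
E
```

```text
bench -0.5072484912573145
all
652 [113. 161.] (array([634.8, 386.9]), array([36.9, 58.2]), 105.5) [629.1 383.  112.1]
1874 [266. 179.] (array([594.9,   6.2]), array([ 45.2, 470.6]), 88.2) [594.6   8.9  79.6]
948 [224. 213.] (array([509.6, 116.3]), array([ 53.9, 110.6]), 1.6) [508.7 115.4  55. ]
919 [268. 215.] (array([505.7,   2.3]), array([ 53.8, 110.6]), 173.6) [504.9   2.5  55.2]
344 [424. 221.] (array([ 506.7, -396.6]), array([ 45.8, 112.5]), 179.3) [ 491.9 -385.    70.9]
933 [310. 218.] (array([ 501.5, -105.1]), array([ 54.6, 110.1]), 178.1) [ 500.2 -103.7   55.3]
tops
728 [223. 213.] (array([509.2, 116.2]), array([ 53.8, 109.7]), 1.6) [507.6 115.6  54.4]
721 [268. 215.] (array([505.7,   2.3]), array([ 53.8, 110.6]), 173.6) [503.3   2.3  54.6]
721 [310. 218.] (array([ 501.6, -105.2]), array([ 54.6, 109.9]), 178.1) [ 499.5 -104.    54.6]
cans
79 [180. 181.] (array([588.2, 224. ]), array([22.9, 34.8]), 117.8) [587.9 225.2  71. ]
75 [354. 189.] (array([ 573.2, -212. ]), array([14.8, 29.6]), 92.3) [ 573.4 -212.5   70.7]
163 [223. 213.] (array([509.6, 116.4]), array([34.4, 34.9]), 103.3) [509.2 116.3  68.8]
156 [268. 215.] (array([505.3,   1.6]), array([32.6, 34.9]), 0.9) [505.1   2.6  72.9]
165 [311. 217.] (array([ 501.8, -105.1]), array([34.7, 34.9]), 111.2) [ 501.6 -104.7   72.8]
[508.9  115.61  68.82] 2.936235418832205
[505.13   2.77  73.59] 2.659976180573917
[ 501.54 -104.64   72.87] 2.593856022444405
[513.75 119.27  69.19]
[511.73   4.81  73.05]
[ 506.62 -102.98   73.72]
bar (array([550.5,   8.6]), array([125.7, 468.5]), 88.2) [5.94640616e+02 4.03376954e-01 8.01117253e+01]
```

The left module's can reads about 69 mm in both cameras and the other two about 73 mm, so I'll gauge the left one first. I'm moving above its near end.

>>> drive_tool:
  rows: "0 0 0 0 0 -8.3 1; 0 0 0 0 0 -8.3 1; 0 0 0 0 0 -8.3 1; -0.028 -0.0416 0 0 0 0 1; -0.028 -0.0416 0 0 0 0 1; -0.028 -0.0416 0 0 0 0 1; -0.028 -0.0416 0 0 0 0 1; -0.028 -0.0416 0 0 0 0 1; -0.028 -0.0416 0 0 0 0 1; -0.028 -0.0416 0 0 0 0 1; -0.028 -0.0416 0 0 0 0 1; -0.026 -0.0416 0 0 0 0 1"
  squeeze: 40

```text
clock: 1.7
position: [468.6, 113.8, 231.2]
orientation: [180.0, 0.0, -178.4]
force: [0.3, 0.4, 1.2]
gripper_width: 85.5
grasp_force: 0.0
```

>>> drive_tool:
  rows: "0 0 0.03 0 0 0 1; 0 0 0.03 0 0 0 1; 0 0 0 0 0 0 1; 0 0 0 0 0 0 1"

```text
clock: 2.2
position: [468.3, 115.5, 172.6]
orientation: [180.0, 0.1, -178.3]
force: [-0.1, -0.4, 0.1]
gripper_width: 84.9
grasp_force: 0.0
```

```bash
cat >> h.py <<'E'
def wcloud():
    s=env.state(); d=env.read_camera("wrist"); z=d["range_z"]; h,w=z.shape
    f=h/2/np.tan(np.radians(d["vfov"])/2); v,u=np.mgrid[:h,:w]
    x,y=u-d["cx"],v-d["cy"]; r=np.hypot(x,y)+1e-9; t=np.tan(np.minimum(r/f,1.5))/r
    p=np.stack([x*t*z,y*t*z,z],-1); T=np.array(d["tool_from_camera"])
    p=p@T[:3,:3].T+T[:3,3]
    P=p@R.from_euler('xyz',s["orientation"],degrees=True).as_matrix().T+s["position"]; P[z==0]=np.nan
    return d["img"],P,T
E
python3 - <<'E'
from h import *
s=env.state(); print(s["position"],s["orientation"],s["force"])
im,P,T=wcloud(); cv2.imwrite("pics/w1.png",im); print(T.round(2)); Z=P[...,2]
m=((Z>45)&(Z<61)).astype(np.uint8); n,L,st,c=cv2.connectedComponentsWithStats(m)
for i in range(1,n):
    if st[i,4]>400: print(st[i,4],c[i].round(),rect(P[L==i]))
b=P[(Z>76)&(Z<86)&(P[...,0]>560)&(P[...,0]<630)]
print("bar",len(b),rect(b))
k=abs(b[:,1]-115)<15; print(np.percentile(b[k],[3,50,97],axis=0))
E
```

```text
[468.34300877 115.53472585 172.63493775] [ 1.79982507e+02  9.32726034e-02 -1.78335795e+02] [-0.096617   -0.41240222  0.13505191]
[[-0.0000e+00 -9.6000e-01 -2.6000e-01  6.7110e+01]
 [ 1.0000e+00 -0.0000e+00  0.0000e+00 -4.0000e-02]
 [-0.0000e+00 -2.6000e-01  9.6000e-01 -1.4103e+02]
 [ 0.0000e+00  0.0000e+00  0.0000e+00  1.0000e+00]]
3614 [ 66. 225.] (array([ 501.7, -103.8]), array([ 56.6, 111.2]), 177.6)
3270 [158. 208.] (array([485.6,   5. ]), array([56.1, 70.8]), 172.9)
5731 [280. 240.] (array([509.5, 117.7]), array([ 54.6, 110.2]), 1.9)
bar 2334 (array([598.3,  98.4]), array([ 22.2, 627.7]), 88.1)
[[588.17960703 101.6241457   76.44255211]
 [590.86341401 115.34306671  79.03453401]
 [595.91492057 128.80254089  80.31644044]]
```

View pics/w1.png

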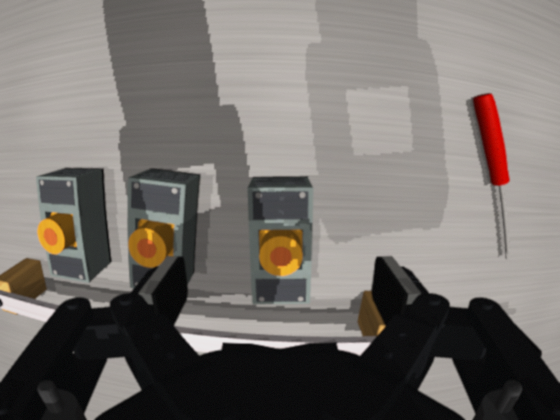

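The wrist view shows the left module centred between the fingers at (280,255), with the bar and posts below it in the picture. I'm descending and gripping the near end.

>>> drive_tool:
  rows: "0 0 0.03 0 0 0 1; 0 0 0.03 0 0 0 1; 0 0 0.03 0 0 0 1; 0 0 0.03 0 0 0 1; 0 0 0.02 0 0 0 1; 0 0 0.012 0 0 0 1; 0 0 0 0 0 0 1; 0 0 0 0 0 0 1"

```text
clock: 3.25
position: [468.8, 115.6, 20.6]
orientation: [180.0, 0.1, -178.3]
force: [-0.2, -0.1, -0.1]
gripper_width: 85.5
grasp_force: 0.0
```

>>> drive_tool:
  rows: "0 0 0 0 0 0 -0.2; 0 0 0 0 0 0 -0.5; 0 0 0 0 0 0 -0.5; 0 0 0 0 0 0 -0.5; 0 0 0 0 0 0 -0.5; 0 0 0 0 0 0 -0.5"
  squeeze: 30

```text
clock: 4.0
position: [468.4, 115.5, 20.1]
orientation: [180.0, 0.1, -178.3]
force: [-0.9, 0.3, 5.9]
gripper_width: 53.7
grasp_force: 32.9
```

Run:
```python
from h import *
P=np.load("/tmp/top.npy");Z=P[...,2]
b=P[(Z>76.5)&(Z<86)&(P[...,0]>570)&(P[...,0]<620)&(P[...,1]<185)&(P[...,1]>-180)]
k=np.polyfit(b[:,1],b[:,0],1);print("x at y: ",k,np.polyval(k,115)); r=b[:,0]-np.polyval(k,b[:,1]); print(r.min(),r.max())
s=env.state(); print(s["position"],s["orientation"],s["force"],s["wrist_torque"],s["gripper_width"],s["grasp_force"])
```

```text
x at y:  [3.27768841e-02 5.95210514e+02] 598.9798560472815
-10.503858053458202 10.771932052298666
[468.38189906 115.48658826  20.05470473] [ 1.79983292e+02  7.09152914e-02 -1.78345012e+02] [-0.89090775  0.27937097  5.89592118] [0.02844303 0.20602865 0.01666029] 53.71934913869346 32.86090135574341
```

>>> drive_tool:
  rows: "0 0 -0.0005 0 0 0 -0.5; 0 0 0 0 0 0 -0.5"

```text
clock: 4.25
position: [468.3, 115.4, 20.1]
orientation: [180.0, 0.1, -178.4]
force: [2.4, 0.7, 2.4]
gripper_width: 53.6
grasp_force: 32.6
```

>>> drive_tool:
  rows: "-0.003 0 0 0 0 0.7 -0.5; -0.005 0 0 0 0 0.7 -0.5; -0.005 0 0 0 0 0.7 -0.5; -0.005 0 0 0 0 0.7 -0.5; -0.005 0 0 0 0 0.7 -0.5; -0.005 0 0 0 0 0 -0.5; -0.005 0 0 0 0 0 -0.5; -0.005 0 0 0 0 0 -0.5; -0.005 0 0 0 0 0 -0.5; -0.004 0 0 0 0 0 -0.5; -0.003 0 0 0 0 0 -0.5"

```text
clock: 5.62
position: [517.7, 114.6, 20.1]
orientation: [180.0, -0.1, 178.1]
force: [-3.8, -0.0, 7.4]
gripper_width: 53.4
grasp_force: 33.0
```

>>> drive_tool:
  rows: "-0.002 0 -0.0004 0 0 0 -0.5; -0.002 0 0 0 0 0 -0.5; -0.002 0 0 0 0 0 -0.5; -0.002 0 0 0 0 0 -0.5; -0.002 0 0 0 0 0 -0.5; -0.002 0 0 0 0 0 -0.5; -0.002 0 0 0 0 0 -0.5; -0.002 0 0 0 0 0 -0.5"

```text
clock: 6.62
position: [534.0, 114.0, 20.1]
orientation: [180.0, -0.0, 178.1]
force: [-2.0, -0.5, 2.5]
gripper_width: 54.2
grasp_force: 32.8
```

>>> drive_tool:
  rows: "-0.002 0 0 0 0 0 -0.5; -0.002 0 0 0 0 0 -0.5; -0.002 0 0 0 0 0 -0.5"

```text
clock: 7.0
position: [540.0, 113.8, 20.1]
orientation: [180.0, -0.0, 178.2]
force: [-1.6, -0.9, 1.6]
gripper_width: 53.4
grasp_force: 32.7
```

>>> drive_tool:
  rows: "-0.003 0 0 0 0 0 -0.5; -0.003 0 0 0 0 0 -0.5; -0.003 0 0 0 0 0 -0.5; -0.003 0 0 0 0 0 -0.5; -0.003 0 0 0 0 0 -0.5"

```text
clock: 7.62
position: [555.0, 113.3, 20.1]
orientation: [180.0, -0.0, 178.1]
force: [-1.5, 0.2, 0.7]
gripper_width: 54.0
grasp_force: 32.5
```

>>> drive_tool:
  rows: "-0.003 0 0 0 0 0 -0.5; -0.003 0 0 0 0 0 -0.5; -0.003 0 0 0 0 0 -0.5; -0.002 0 0 0 0 0 -0.5; 0 0 0 0 0 0 -0.5"

```text
clock: 8.25
position: [566.2, 113.0, 20.1]
orientation: [180.0, 0.0, 178.1]
force: [0.4, 1.1, -0.8]
gripper_width: 53.4
grasp_force: 32.2
```

>>> drive_tool:
  rows: "0 0 0 0 0 0 1; 0 0 0 0 0 0 1; 0 0 0 0 0 0 1; 0 0 0 0 0 0 1; 0.008 0 0 0 0 0 1; 0.008 0 0 0 0 0 1; 0 0 -0.025 0 0 0 1; 0 0 -0.04 0 0 0 1; 0 0 -0.04 0 0 0 1; 0 0 -0.03 0 0 0 1; 0 0 -0.02 0 0 0 1"

```text
clock: 9.62
position: [549.8, 113.6, 177.1]
orientation: [180.0, 0.1, 178.2]
force: [0.2, -0.2, -0.5]
gripper_width: 85.8
grasp_force: 0.0
```

>>> drive_tool:
  rows: "-0.03 0 0 0 0 0 1; -0.04 0 0 0 0 0 1; -0.027 0 0 0 0 0 1; 0 0 0 0 0 0 1; 0 0 0 0 0 0 1"

```text
clock: 10.25
position: [646.0, 110.5, 175.1]
orientation: [180.0, -0.0, 178.2]
force: [-0.2, 0.1, -0.3]
gripper_width: 85.2
grasp_force: 0.0
```

Run:
```python
from h import *
s=env.state(); print(s["position"],s["orientation"],s["force"],s["gripper_width"])
im,P,T=wcloud(); cv2.imwrite("pics/w2.png",im); Z=P[...,2]
Q=P[(Z>45)&(Z<60)&(P[...,0]>613)&(P[...,0]<700)&(P[...,1]>60)&(P[...,1]<160)]; print("far end",len(Q),rect(Q),np.percentile(Q,[1,99],axis=0))
```

```text
[646.02262683 110.48916015 175.06162513] [ 1.79996009e+02 -4.14959809e-02  1.78160309e+02] [-0.17270244  0.07209416 -0.3445395 ] 85.205557558267
far end 3079 (array([637.9, 111.7]), array([50.3, 54.4]), 89.4) [[614.06844545  85.09778721  49.75325344]
 [662.30123841 138.60198949  55.34075332]]
```

View pics/w2.png

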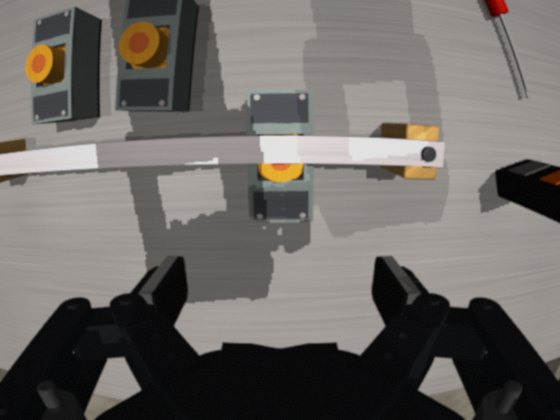

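The module is under the bar. Its can is at (281,165), partly beyond the bar, and its far end at (281,218) is free. I'm descending to grip that end.

>>> drive_tool:
  rows: "0 0.001 0.03 0 0 0 1; 0 0 0.03 0 0 0 1; 0 0 0.03 0 0 0 1; 0 0 0.03 0 0 0 1; 0 0 0.022 0 0 0 1; 0 0 0.012 0 0 0 1; 0 0 0 0 0 0 1; 0 0 0 0 0 0 1"

```text
clock: 11.3
position: [647.5, 111.5, 22.8]
orientation: [180.0, 0.1, 178.2]
force: [0.3, -0.6, 0.3]
gripper_width: 85.5
grasp_force: 0.0
```

>>> drive_tool:
  rows: "0 0 0 0 0 0 -0.2; 0 0 0 0 0 0 -0.5; 0 0 0 0 0 0 -0.5; 0 0 0 0 0 0 -0.5; 0 0 0 0 0 0 -0.5; 0 0 -0.0008 0 0 0 -0.5; 0 0 0 0 0 0 -0.5"
  squeeze: 30

```text
clock: 12.18
position: [647.1, 111.4, 22.1]
orientation: [180.0, 0.0, 178.1]
force: [1.6, 0.6, 2.2]
gripper_width: 53.5
grasp_force: 32.9
```

>>> drive_tool:
  rows: "-0.003 0 0 0 0 0 -0.5; -0.004 0 0 0 0 0 -0.5; -0.004 0 0 0 0 0 -0.5; -0.004 0 0 0 0 0 -0.5; -0.004 0 0 0 0 0 -0.5; -0.004 0 0 0 0 0 -0.5; -0.004 0 0 0 0 0 -0.5; -0.004 0 0 0 0 0 -0.5"

```text
clock: 13.18
position: [678.1, 110.4, 22.1]
orientation: [180.0, -0.0, 178.2]
force: [-3.0, 0.3, 4.6]
gripper_width: 54.2
grasp_force: 33.3
```

>>> drive_tool:
  rows: "-0.004 0 0 0 0 0 -0.5; -0.004 0 0 0 0 0 -0.5; -0.004 0 0 0 0 0 -0.5; -0.005 0 0 0 0 0 -0.5; -0.005 0 0 0 0 0 -0.5; -0.005 0 0 0 0 0 -0.5; -0.005 0 0 0 0 0 -0.5; -0.005 0 0 0 0 0 -0.5; -0.004 0 0 0 0 0 -0.5; -0.002 0 0 0 0 0 -0.5; 0 0 0 0 0 0 -0.5"

```text
clock: 14.55
position: [721.3, 109.0, 22.1]
orientation: [180.0, 0.0, 178.1]
force: [-0.9, 0.0, 3.9]
gripper_width: 53.8
grasp_force: 33.2
```

>>> drive_tool:
  rows: "0 0 0 0 0 0 1; 0 0 0 0 0 0 1; 0 0 0 0 0 0 1; 0 0 0 0 0 0 1; 0 0 -0.02 0 0 0 1; 0 0 -0.03 0 0 0 1; 0 0 -0.03 0 0 0 1; 0 0 -0.03 0 0 0 1; 0 0 -0.03 0 0 0 1; 0 0 0 0 0 0 1"

```text
clock: 15.8
position: [722.3, 109.1, 167.8]
orientation: [179.9, 0.5, 178.1]
force: [-0.8, -0.2, -0.2]
gripper_width: 85.6
grasp_force: 0.0
```

>>> drive_tool:
  rows: "0.03 0 -0.02 0 0 0 1; 0.04 -0.03 -0.02 0 0 0 1; 0.04 -0.03 -0.01 0 0 0 1; 0.04 -0.04 0 0 0 0 1; 0.04 -0.04 0 0 0 0 1; 0.04 -0.04 0 0 0 0 1; 0.04 -0.04 0 0 0 0 1; 0.03 -0.03 0 0 0 0 1; 0 0 0 0 0 0 1; 0 0 0 0 0 0 1"

```text
clock: 17.05
position: [413.0, -130.9, 211.9]
orientation: [180.0, 0.0, 178.1]
force: [0.6, 0.4, -0.2]
gripper_width: 85.5
grasp_force: 0.0
```

Run:
```python
from h import *
s=env.state(); print(s["clock"],s["position"],s["force"])
im,P=cloud("top"); cv2.imwrite("pics/top1.png",im); Z=P[...,2]
m=((Z>45)&(Z<61)&(P[...,0]>330)&(abs(P[...,1])<330)).astype(np.uint8); n,L,st,c=cv2.connectedComponentsWithStats(m)
for i in range(1,n):
    if st[i,4]>60: print(st[i,4],c[i].round(),rect(P[L==i]))
```

```text
17.05 [ 413.04674396 -130.94579557  211.8589016 ] [ 0.61972851  0.35693191 -0.1666093 ]
726 [228. 146.] (array([681.3, 108.6]), array([ 54.1, 111.2]), 178.9)
716 [268. 215.] (array([505.9,   2.2]), array([ 53.7, 110.1]), 173.6)
557 [309. 213.] (array([ 502.6, -105. ]), array([ 54. , 108.8]), 178.1)
```

View pics/top1.png

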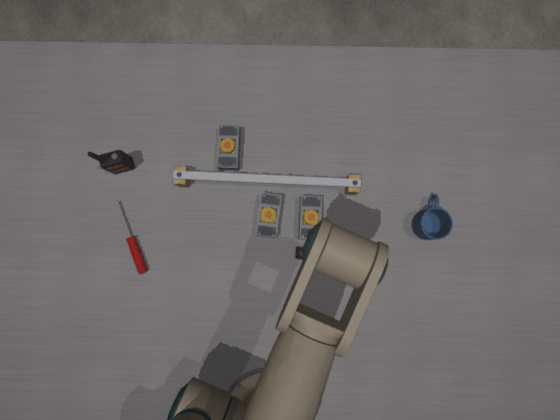

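The passed module stands at (228,146), wholly beyond the bar: its near end is at x≈626 and the bar's far edge at x≈609. The other two modules, at (268,215) and (311,217), and the bystanders haven't moved. Handing in.

```bash
python3 -c "
from station import env
print(env.close_job())"
```

```text
the job is handed in; nothing more can be done
None
```

The job is handed in: the left module slipped under the bar and now stands wholly clear beyond it; I picked it first because its can measured about 69 mm in the cameras, so the other two (about 73 mm) were not pushed and stand where they were on the robot's side.

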